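# Shut the wash box over the camshaft and pin it

### The job

The camshaft is loaded in the steel parts-wash box, so close it up: swing the lid fully shut, then take the retaining pin from its wooden block and put it down through the holes in the lid's tongue and the box's lug until its head rests on the tongue. Let go of it, and leave the camshaft in the box and the crankshaft, piston and float where they are.

Things in the scene. Friction and masses are not known exactly. Their poses are not given: they have to be found in the camera images.
- washbox: Open-topped steel box fixed to the counter, 130 (x) x 200 (y) x 75 mm high, walls 4 mm. Origin: centre of its underside; x points from lug side to hinge side (away from the robot, yaw within 0.3), y along the hinge, z up. A level steel lug, 44 mm long, 40 wide, 10 thick, sticks out of the middle of the -x wall, its top level with the rim.
- hinge_mid (a point): Middle of the lid's hinge line, on the box's +x rim, 75 mm above the counter. The hinge line runs along the box's y.
- lid (a joint): Lid angle, rad: 0 = flat shut on the rim, 1.57 = upright; starts at 1.1 to 1.55. Flat steel plate with drain holes, 130 mm from hinge to free edge, 200 wide, 8 thick, 0.4 kg; its stiff hinge (0.5 N m) holds it where it is left. A tongue 44 mm long, 40 wide, 8 thick continues from the middle of its free edge and lies on the lug when shut.
- tongue_hole (a point): Centre, on the upper (outer) face, of the 16 mm hole through the lid's tongue; on the lid 152 mm from the hinge line. With the lid shut it is 83 mm above the counter.
- lug_hole (a point): Centre, at the upper face, of the vertical 16 mm hole through the box's lug, 75 mm above the counter, open below. With the lid shut the tongue's hole lies straight above it.
- pin: Loose upright steel pin, 100 mm long, 0.14 kg: shank 12 mm in diameter, 55 long, tapering to 6 over its lowest 8 mm, under a round dark head 28 mm in diameter, 45 tall. Origin: lower tip; z towards the head. Starts parked in the block's hole, head's underside on the block, tip 5 mm above the counter. Fully in, the tip is 47 mm below the lug's upper face.
- pinblock: Wooden block fixed to the counter, 70 x 70 x 60 mm high, with a vertical 17 mm hole through its middle where the pin is parked; to the left or the right of the box. Origin: centre of its underside.
- camshaft: Steel camshaft with a white gear, 150 mm long, gear 65 mm across, lying along the box's y on two saddles in the box, below the rim. Origin: middle of its length on its axis, 36 mm above the box's underside; y along the shaft.
- crankshaft: Bystander: steel crankshaft 200 mm long, 75 mm high, lying on the counter. Origin: centre of its underside, x along it.
- piston: Bystander: aluminium piston, 65 mm in diameter, 55 mm high, standing on the other side of the box from the pin's block. Origin: centre of its underside.
- float: Bystander: round brass carburetor float, 56 mm across, 24 mm high with a small hinge arm, lying to the right of the box. Origin: centre of the round part's underside.
Mind the look-alikes: they are no part of the job. Of the things shaped like the pin, the steel one is meant.

How it is judged:
By the outcome, as a careful person would: the job done as asked, in the order asked, and still so for the second after the job is handed in, with the robot touching nothing.
It also fails if it takes over 64 s, if anything falls off the work surface, if the arm or the gripper's body presses on something with over 40 N, if the wrist force passes 120 N, or if a joint passes its speed limit or range.

### The arm

A 6-joint arm with a two-finger parallel gripper is mounted at the origin on the work surface. World frame = base frame: x ahead of the robot, y to its left, z up, the work surface at z = 0. Lengths are in m, angles in degrees, forces in N, time in s.
With the tool pointing down it reaches from about 0.25 to 0.725 m from the base axis. Payload 9.7 kg.
Tool frame: the origin (TCP) lies midway between the tips of the shut fingers; the grasp point (between the pads) lies 19 mm behind it; z points along the fingers, y is the line along which they close (so a half turn about z gives the same grasp; the last joint's range is limited). The gripper opens to 85 mm and grips with 20 to 120 N. Pads are 22 mm wide; open, the fingers measure 114 mm over their backs; the gripper's body (76 mm by 85 mm) begins 54 mm behind the grasp point. The pads swing forward as they close: fully open they stand 13 mm farther back than shut.
Start: joints at [-65.432, 4.979, 10.078, 95.1, 0, 90], TCP at [0.229, -0.5, 0.231] pointing down, gripper open.
Joint ranges: [-179.16, 179.16], [-48.56, 103.87], [-65.8, 70.77], [-126.05, 130.52], [-82.76, 87.17], [-180, 180]. Speed limits (degrees/s): [127.2, 127.2, 147.25, 180, 180, 180].

### API

Orientations are given as [roll, pitch, yaw] about the fixed x, y, z axes, in that order (R = Rz(yaw) Ry(pitch) Rx(roll)).
In Python, from workcell import readout, imaging, bot, spotter gives the robot as it stands.
- The arm moves only by the shell command python3 -m jog 'ROWS' [FORCE]. ROWS is JSON, a list of rows, each an object with "rotation": the turn, a rotation vector about the world's x, y, z in degrees, a list of three; "translation": the shift along the world's x, y, z in mm, a list of three; "grip": the finger opening in mm, from 0 to 85.4. In form: [{"rotation": [wx, wy, wz], "translation": [dx, dy, dz], "grip": grip}, ...]. A call has 1 to 20 rows; each row is the pose to reach, as a shift and turn from the pose commanded when the call began; what a row does not reach only later rows make up. A row lasts 1/10 s, in which the tool goes at most 50 mm and 8.59 degrees, less where a joint would pass 70% of its speed; a pose out of reach is approached as far as the arm can. A call with a gripper value outside its range is refused whole. The fingers move at their own pace and stop on an object; FORCE is the grip in N (left out, the last holds). Time passes only in rows, so rows that repeat a pose let the fingers close. It gives the time, the measured TCP pose, the force, the opening and the grip force at its end, in the units of the state.
- readout.get_obs(): the state, without advancing time (a new reading comes with each control period).
- imaging.camera(name): name is "scene" or "top" or "wrist"; returns (picture, depth): 480x640x3 uint8, red, green, blue; 480x640 float32, m along the optical axis (not along the pixel's ray), 0 where there is no reading.
- imaging.camera_info(name): a dict with "vertical_fov" (degrees; the focal length in pixels is half the picture's height over the tangent of half this angle, whatever the lens; pixels are square), "cx", "cy" (the principal point, pixels), "extrinsics" (4x4, takes a point from camera to world coordinates); the wrist camera has in their place "tool_from_camera" (4x4, takes a point from camera to tool coordinates, whose origin is the TCP and whose axes are the flange's). Camera axes: x right, y down, z forward; pixel columns grow to the right and rows downward; lengths in m; the calibration is good to about 2 mm. The wrist camera is an equidistant fisheye: a pixel r from the principal point sees the ray r / f radians off the axis. A picture is of the moment at which its call begins: read the wrist's pose just before it. camera_info takes no time and is no camera call.
- bot.job_done(): hands the job in; it is judged then, once.
Trained networks look in the newest picture that a camera, given by its name, has taken for a name from the list of things; names that differ only in an ending like _2 or _b are one class to them, and where a whole thing is asked for, a point or a joint stands for the part that bears it (a point fixed in the world has none). Each returns a list of dicts, best first, with "confidence" (0 to 1); they miss things now and then, are a little off and sometimes report something else, mostly with a low value. They report only what shows in the picture. A call takes as long as a camera call. They do not tell look-alikes from the thing itself.
- spotter.spot_in(camera, target): "box" ([centre column, centre row, width, height] in pixels, round what is visible of it).
- spotter.mark_of(camera, target): "uv" ([column, row] in pixels: a listed point, or the origin of a listed thing).
The state is a dict: "time": time; "q": joint angles; "qd": joint speeds; "joint_efforts": joint torques, N m; "ee_pos": TCP position; "tcp_rot": TCP orientation; "wrist_force": force on the tool from outside, world axes, zero at the start; "torque": the same for the moment, N m; "opening": finger opening in m; "grasp_force": force on a finger pad.
Only numpy, scipy, OpenCV 4.12 (cv2) and the standard library are available. Lean on these libraries where they do the work, as an engineer would, in place of code of your own. Each camera call takes 0.05 s, during which the arm holds its last target. There are 200 camera calls.

## Working session

There is one attempt and no reset: what is moved stays moved. The work goes in short steps, Python scripts to look and compute and a shell command to move; the robot and the scene stay as the last step left them, time stands still between calls to the robot, and variables do not carry over. Pictures are saved under pics/ and viewed, at most 10 in all, crops included, and the job is handed in when it is done.

```bash
mkdir -p pics; cat > h.py <<'E'
import numpy as np, cv2
from scipy.spatial.transform import Rotation as Rn
from workcell import readout, imaging, bot, spotter
def ray(cam,uv):
    i=imaging.camera_info(cam); f=240/np.tan(np.radians(i["vertical_fov"])/2)
    d=np.array([uv[0]-i["cx"],uv[1]-i["cy"]])
    if cam=="wrist":
        r=np.hypot(*d); t=r/f; s=np.sin(t)/r if r>0 else 1/f
        v=np.array([d[0]*s,d[1]*s,np.cos(t)])
        o=readout.get_obs(); T=np.eye(4); T[:3,:3]=Rn.from_euler('xyz',o["tcp_rot"],degrees=True).as_matrix(); T[:3,3]=o["ee_pos"]
        E=T@np.array(i["tool_from_camera"])
    else:
        v=np.array([d[0]/f,d[1]/f,1.]); E=np.array(i["extrinsics"])
    return E[:3,3],E[:3,:3]@v, E
def atz(cam,uv,z):
    o,v,_=ray(cam,uv); return o+v*(z-o[2])/v[2]
def atdepth(cam,uv,dep):
    u,v=int(round(uv[0])),int(round(uv[1])); p=dep[max(v-2,0):v+3,max(u-2,0):u+3]; p=p[p>0]
    if len(p)==0: return None
    o,d,E=ray(cam,uv); d=d if cam!="wrist" else d/np.dot(d,E[:3,2])
    return o+d*np.median(p)
def save(n,im): cv2.imwrite(f"pics/{n}.png",im[:,:,::-1])
E
python3 - <<'E'
from h import *
np.set_printoptions(precision=4,suppress=True)
print(readout.get_obs())
zs=dict(washbox=0,hinge_mid=.075,tongue_hole=None,lug_hole=.075,pin=.005,pinblock=0,camshaft=.036,crankshaft=0,piston=0,float=0)
for c in("top","scene"):
    im,d=imaging.camera(c); save(c,im); np.save(c+"_d.npy",d)
    for n,z in zs.items():
        for r in spotter.mark_of(c,n)[:3]:
            print(c,n,np.round(r["uv"]),round(r["confidence"],2), None if z is None else atz(c,r["uv"],z), atdepth(c,r["uv"],d))
E
```

```text
{'time': 0.0, 'q': array([-65.4328,   5.0123,  10.0362,  95.0991,  -0.001 ,  89.9988]), 'qd': array([ 0.0059,  0.0989, -0.0425,  0.0462, -0.0314, -0.0191]), 'joint_efforts': array([ -0.0016, -52.038 ,  46.4808,   0.0159,  -0.0001,   0.    ]), 'ee_pos': array([ 0.2286, -0.5   ,  0.2306]), 'tcp_rot': array([-179.9248,    0.001 ,   24.5685]), 'wrist_force': array([ 0.9487, -0.5083, -0.4702]), 'torque': array([ 0.073 , -0.0359, -0.0082]), 'grasp_force': 0.0, 'opening': 0.08539641341397645}
top washbox [312. 215.] 0.73 [0.5797 0.0361 0.    ] [0.5703 0.0338 0.0475]
top washbox [309. 210.] 0.16 [0.5926 0.0415 0.    ] [0.5829 0.0391 0.0467]
top hinge_mid [314. 216.] 0.27 [0.5625 0.027  0.075 ] [0.5761 0.0299 0.0053]
top tongue_hole [298. 162.] 0.81 None [0.6303 0.0515 0.2484]
top lug_hole [318. 243.] 0.84 [0.5033 0.0178 0.075 ] [0.5128 0.0201 0.0034]
top lug_hole [308. 214.] 0.44 [0.5666 0.0396 0.075 ] [0.5735 0.0415 0.0405]
top pin [469. 270.] 0.72 [ 0.4544 -0.3267  0.005 ] [ 0.4503 -0.3098  0.0602]
top pin [429. 242.] 0.59 [ 0.518  -0.2368  0.005 ] [ 0.5188 -0.238  -0.0006]
top pin [445. 3
[... 1079 characters left out ...]
8.] 0.91 [ 0.4522 -0.3314  0.    ] [ 0.4907 -0.3505  0.0536]
scene pinblock [193. 333.] 0.25 [ 0.447  -0.3202  0.    ] [ 0.4895 -0.3419  0.0587]
scene camshaft [359. 257.] 0.56 [0.5828 0.0411 0.036 ] [0.5892 0.0314 0.0472]
scene crankshaft [438. 223.] 0.73 [0.6387 0.3005 0.    ] [0.6552 0.2611 0.0342]
scene crankshaft [391. 195.] 0.51 [0.4814 0.3208 0.    ] [0.6337 0.0572 0.224 ]
scene crankshaft [245. 389.] 0.21 [ 0.6158 -0.3377  0.    ] [ 0.6286 -0.3464  0.025 ]
scene piston [391. 190.] 0.97 [0.4676 0.3384 0.    ] [0.6322 0.0554 0.236 ]
scene float [247. 386.] 0.69 [ 0.6149 -0.3315  0.    ] [ 0.6274 -0.3402  0.0243]
scene float [439. 224.] 0.49 [0.6413 0.2991 0.    ] [0.6551 0.2658 0.0289]
```

View pics/top.png

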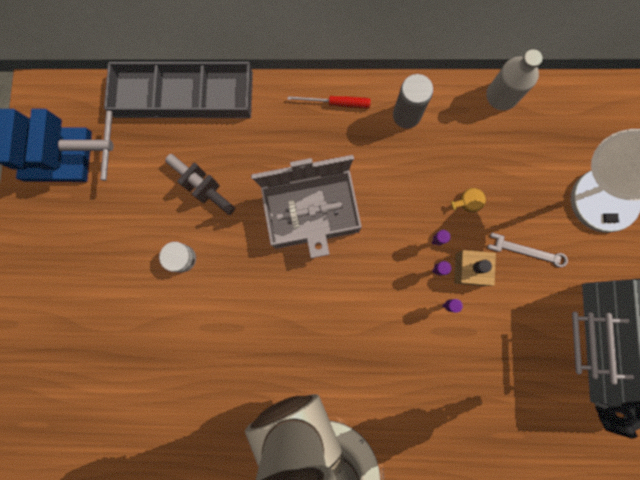

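View pics/scene.png

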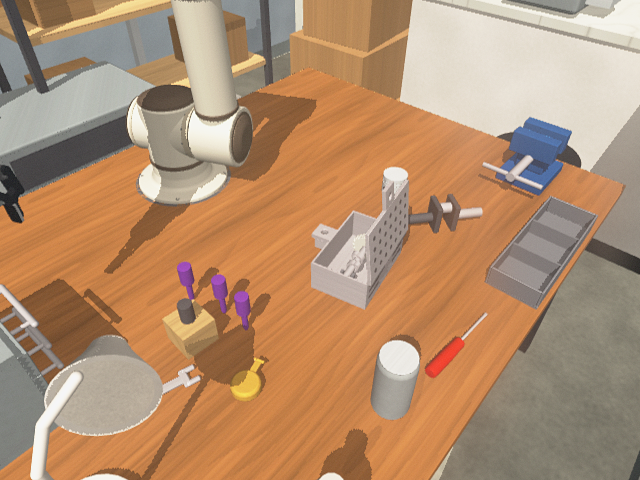

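The top view shows the steel pin's dark head at about (483,267) in the wooden block. The three purple look-alikes are at (442,237), (443,267) and (454,306), and the lug hole is at (318,243). The lid stands at about 1.43 rad. First I'll go behind the lid with the fingers shut.

```bash
python3 -m jog '[{"rotation":[0,0,0],"translation":[0,0,40],"grip":0},{"rotation":[0,0,-5],"translation":[0,0,75],"grip":0},{"rotation":[0,0,-13],"translation":[461,558,75],"grip":0},{"rotation":[0,0,-13],"translation":[461,558,75],"grip":0},{"rotation":[0,0,-13],"translation":[461,558,75],"grip":0},{"rotation":[0,0,-13],"translation":[461,558,75],"grip":0},{"rotation":[0,0,-13],"translation":[461,558,75],"grip":0},{"rotation":[0,0,-13],"translation":[461,558,75],"grip":0},{"rotation":[0,0,-13],"translation":[461,558,75],"grip":0},{"rotation":[0,0,-13],"translation":[461,558,75],"grip":0},{"rotation":[0,0,-13],"translation":[461,558,75],"grip":0},{"rotation":[0,0,-13],"translation":[461,558,75],"grip":0},{"rotation":[0,0,-13],"translation":[461,558,75],"grip":0},{"rotation":[0,0,-13],"translation":[461,558,75],"grip":0},{"rotation":[0,0,-13],"translation":[461,558,75],"grip":0},{"rotation":[0,0,-13],"translation":[461,558,75],"grip":0},{"rotation":[0,0,-13],"translation":[461,558,75],"grip":0},{"rotation":[0,0,-13],"translation":[461,558,75],"grip":0},{"rotation":[0,0,-13],"translation":[461,558,75],"grip":0},{"rotation":[0,0,-13],"translation":[461,558,75],"grip":0}]'
python3 - <<'E'
import numpy as np
h=np.array([.654,.0514,.075]);u=np.array([.98,.199,0]);z=np.array([0,0,1.])
for t in np.linspace(1.4,0,12):
    d=-np.cos(t)*u+np.sin(t)*z; n=np.sin(t)*u+np.cos(t)*z
    r=.135; p=h+r*d+.008*n+u*.011*np.sin(t)
    print(round(t,2),np.round(p*1000))
E
```

```text
time: 3.1
ee_pos: [0.6893, 0.057, 0.3068]
tcp_rot: [180.0, -0.0, 11.5]
wrist_force: [0.2, 0.0, 0.2]
opening: -0.0001
grasp_force: 0.0
1.4 [650.  51. 209.]
1.27 [633.  47. 206.]
1.15 [616.  44. 201.]
1.02 [600.  41. 194.]
0.89 [585.  37. 185.]
0.76 [571.  35. 174.]
0.64 [559.  32. 162.]
0.51 [548.  30. 148.]
0.38 [538.  28. 133.]
0.25 [531.  26. 117.]
0.13 [525.  25. 100.]
0.0 [522.  25.  83.]
```

```bash
python3 -m jog '[{"rotation":[0,0,0],"translation":[0,0,-45],"grip":0},{"rotation":[0,0,0],"translation":[0,0,-80],"grip":0},{"rotation":[0,0,0],"translation":[0,0,-96],"grip":0},{"rotation":[0,0,0],"translation":[-10,-2,-96],"grip":0},{"rotation":[0,0,0],"translation":[-20,-4,-96],"grip":0},{"rotation":[0,0,0],"translation":[-30,-6,-96],"grip":0},{"rotation":[0,0,0],"translation":[-40,-7,-97],"grip":0},{"rotation":[0,0,0],"translation":[-48,-9,-98],"grip":0},{"rotation":[0,0,0],"translation":[-57,-11,-100],"grip":0},{"rotation":[0,0,0],"translation":[-66,-12,-102],"grip":0},{"rotation":[0,0,0],"translation":[-74,-14,-105],"grip":0},{"rotation":[0,0,0],"translation":[-82,-15,-108],"grip":0},{"rotation":[0,0,0],"translation":[-90,-17,-112],"grip":0},{"rotation":[0,0,0],"translation":[-98,-19,-116],"grip":0},{"rotation":[0,0,0],"translation":[-105,-21,-121],"grip":0},{"rotation":[0,0,0],"translation":[-112,-22,-126],"grip":0},{"rotation":[0,0,0],"translation":[-119,-23,-132],"grip":0}]'
python3 -c "
from h import *
im,d=imaging.camera('scene'); save('s2',im[130:380,220:520])"
```

```text
time: 4.8
ee_pos: [0.5703, 0.034, 0.1749]
tcp_rot: [180.0, -0.1, 11.5]
wrist_force: [0.6, -0.9, 2.7]
opening: 0.0
grasp_force: 1.1
```

View pics/s2.png

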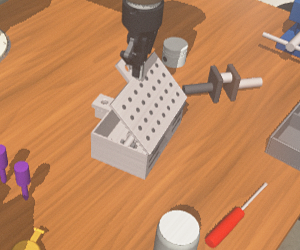

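The lid is about half closed (≈45°) with the fingertips on its outer face, so I'll keep following the arc down.

```bash
python3 -m jog '[{"rotation":[0,0,0],"translation":[-6,-2,-6],"grip":0},{"rotation":[0,0,0],"translation":[-12,-3,-12],"grip":0},{"rotation":[0,0,0],"translation":[-18,-4,-19],"grip":0},{"rotation":[0,0,0],"translation":[-23,-5,-26],"grip":0},{"rotation":[0,0,0],"translation":[-28,-6,-33],"grip":0},{"rotation":[0,0,0],"translation":[-33,-7,-41],"grip":0},{"rotation":[0,0,0],"translation":[-37,-8,-49],"grip":0},{"rotation":[0,0,0],"translation":[-40,-8,-57],"grip":0},{"rotation":[0,0,0],"translation":[-43,-9,-65],"grip":0},{"rotation":[0,0,0],"translation":[-45,-9,-73],"grip":0},{"rotation":[0,0,0],"translation":[-47,-9,-79],"grip":0},{"rotation":[0,0,0],"translation":[-47,-9,-84],"grip":0},{"rotation":[0,0,0],"translation":[-47,-9,-88],"grip":0},{"rotation":[0,0,0],"translation":[-47,-9,-90],"grip":0},{"rotation":[0,0,0],"translation":[-47,-9,-91],"grip":0}]'
```

```text
time: 6.35
ee_pos: [0.5236, 0.0258, 0.0831]
tcp_rot: [-180.0, 0.0, 11.6]
wrist_force: [-0.4, 0.2, 2.2]
opening: -0.0
grasp_force: 0.8
```

```bash
python3 -m jog '[{"rotation":[0,0,0],"translation":[0,0,-1],"grip":0},{"rotation":[0,0,0],"translation":[0,0,-2],"grip":0},{"rotation":[0,0,0],"translation":[0,0,-2],"grip":0}]'
```

```text
time: 6.65
ee_pos: [0.5236, 0.0258, 0.0829]
tcp_rot: [180.0, -0.1, 11.6]
wrist_force: [-6.3, -0.8, 12.6]
opening: -0.0001
grasp_force: 6.7
```

The force rose to 12.6 N with no further travel, so the lid is shut. I'll lift and measure the hole with the top and wrist cameras.

```bash
python3 -m jog '[{"rotation":[0,0,0],"translation":[0,0,40],"grip":60},{"rotation":[0,0,8],"translation":[-5,0,80],"grip":60},{"rotation":[0,0,16],"translation":[-10,0,120],"grip":60},{"rotation":[0,0,24],"translation":[-20,0,160],"grip":60},{"rotation":[0,0,24],"translation":[-20,0,160],"grip":60},{"rotation":[0,0,24],"translation":[-20,0,160],"grip":60}]'
python3 - <<'E'
from h import *
np.set_printoptions(precision=4,suppress=True)
print(imaging.camera_info("wrist")["tool_from_camera"])
for c in("wrist","top","scene"):
    im,d=imaging.camera(c); save(c+"3",im)
    for n,z in dict(tongue_hole=.083,hinge_mid=.075,pin=.105,lid=.083).items():
        for r in spotter.mark_of(c,n)[:3]:
            print(c,n,np.round(r["uv"],1),round(r["confidence"],2),atz(c,r["uv"],z),atdepth(c,r["uv"],d))
E
```

```text
time: 7.25
ee_pos: [0.5043, 0.0259, 0.2422]
tcp_rot: [179.9, -0.1, 35.5]
wrist_force: [0.7, -0.3, -0.6]
opening: 0.0595
grasp_force: 0.0
[[-0.0007 -0.9648 -0.2629  0.0666]
 [ 1.     -0.0007 -0.0001  0.0001]
 [-0.0001 -0.2629  0.9648 -0.1434]
 [ 0.      0.      0.      1.    ]]
wrist tongue_hole [316.2 230.7] 0.71 [0.496  0.0197 0.083 ] [ 0.4786  0.0072 -0.0011]
wrist hinge_mid [390.   65.5] 0.89 [0.6446 0.0509 0.075 ] [0.6431 0.0511 0.0803]Traceback (most recent call last):
  File "<stdin>", line 7, in <module>
ValueError: it knows: camshaft, crankshaft, float, hinge_mid, lug_hole, pin, pinblock, piston, tongue_hole, washbox
```

View pics/wrist3.png

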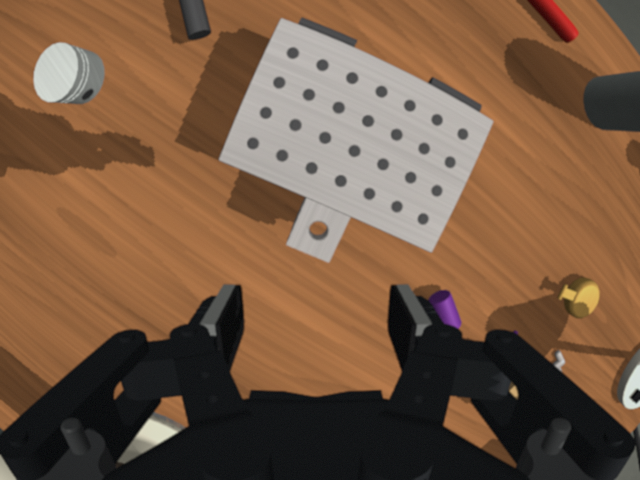

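The wrist view shows the lid flat on the box, with the tongue hole at about (318,230) and the counter visible through it. I'll refine its position by segmentation in both cameras and then go to the pin.

```bash
python3 - <<'E'
from h import *
np.set_printoptions(precision=4,suppress=True)
w=cv2.imread("pics/wrist3.png")
def hole(bgr,u,v,R):
    p=bgr[v-R:v+R+1,u-R:u+R+1].astype(float); s=p.max(2)-p.min(2)-0.5*p.max(2)+60  # brownish/dark
    m=(s>(s.min()+s.max())/2).astype(np.uint8); n,l,st,c=cv2.connectedComponentsWithStats(m)
    k=[i for i in range(1,n) if 5<st[i,4]<R*R*2]; k=min(k,key=lambda i:np.hypot(*(c[i]-R)))
    print(st[k]); return c[k]+[u-R,v-R]
h=hole(w,318,230,14); print(h,atz("wrist",h,.083))
im,d=imaging.camera("top"); save("top3",im)
for r in spotter.mark_of("top","tongue_hole")[:2]: print(r,atz("top",r["uv"],.083))
try:
    u,v=map(lambda a:int(round(a)),spotter.mark_of("top","tongue_hole")[0]["uv"]); h=hole(im[:,:,::-1],u,v,7); print(h,atz("top",h,.083))
except Exception as e: print(e)
im2,d=imaging.camera("scene"); 
for r in spotter.mark_of("scene","tongue_hole")[:2]: print(r,atz("scene",r["uv"],.083))
# steel pin head top in the top view (dark blob)
p=im[255:282,470:497].max(2); m=(p<75).astype(np.uint8); n,l,st,c=cv2.connectedComponentsWithStats(m); k=1+st[1:,4].argmax()
h=c[k]+[470,255]; print(st[k],h,atz("top",h,.105),atz("top",h,.09))
print(readout.get_obs()["time"])
E
```

```text
[  6   6  17  14 196]
[317.9592 228.5   ] [0.4981 0.0196 0.083 ]
list index out of range
{'uv': [325.2, 229.1], 'confidence': 0.74} [0.4998 0.0203 0.083 ]
{'uv': [323.8, 233.7], 'confidence': 0.31} [0.5075 0.0065 0.083 ]
[  3   6  18  13 176] [481.1307 266.6875] [ 0.4544 -0.3207  0.105 ] [ 0.4557 -0.3257  0.09  ]
7.7
```

```bash
python3 -m jog '[{"rotation":[0,0,8],"translation":[-6,-40,10],"grip":60},{"rotation":[0,0,16],"translation":[-12,-85,19],"grip":60},{"rotation":[0,0,24],"translation":[-18,-130,19],"grip":60},{"rotation":[0,0,32],"translation":[-24,-175,19],"grip":60},{"rotation":[0,0,40],"translation":[-30,-220,19],"grip":60},{"rotation":[0,0,48],"translation":[-36,-265,19],"grip":60},{"rotation":[0,0,54.5],"translation":[-42,-310,19],"grip":60},{"rotation":[0,0,54.5],"translation":[-48,-353,9],"grip":60},{"rotation":[0,0,54.5],"translation":[-48,-353,-1],"grip":60},{"rotation":[0,0,54.5],"translation":[-48,-353,-1],"grip":60},{"rotation":[0,0,54.5],"translation":[-48,-353,-1],"grip":60},{"rotation":[0,0,54.5],"translation":[-48,-353,-1],"grip":60}]'
python3 - <<'E'
from h import *
np.set_printoptions(precision=4,suppress=True)
im,d=imaging.camera("wrist"); save("wrist4",im)
for n,z in dict(pin=.005,pinblock=0).items():
  for r in spotter.mark_of("wrist",n)[:3]: print(n,r,atz("wrist",r["uv"],z))
for r in spotter.spot_in("wrist","pin")[:4]: print(r,atz("wrist",r["box"][:2],.105))
E
```

```text
time: 8.9
ee_pos: [0.4561, -0.3262, 0.2411]
tcp_rot: [180.0, 0.0, 90.1]
wrist_force: [0.2, -0.3, -0.1]
opening: 0.0596
grasp_force: 0.0
pin {'uv': [242.0, 139.1], 'confidence': 0.91} [ 0.3814 -0.2595  0.005 ]
pin {'uv': [382.8, 158.6], 'confidence': 0.84} [ 0.5256 -0.2796  0.005 ]
pin {'uv': [318.5, 206.8], 'confidence': 0.83} [ 0.4598 -0.3306  0.005 ]
pinblock {'uv': [314.8, 206.4], 'confidence': 0.85} [ 0.4559 -0.3312  0.    ]
{'box': [334.8, 158.4, 97.7, 34.5], 'confidence': 0.85} [ 0.4707 -0.2751  0.105 ]
{'box': [343.5, 69.6, 60.2, 91.0], 'confidence': 0.74} [ 0.4769 -0.2075  0.105 ]
{'box': [316.5, 222.9, 30.3, 45.0], 'confidence': 0.69} [ 0.4572 -0.3247  0.105 ]
{'box': [294.4, 130.8, 103.9, 28.9], 'confidence': 0.64} [ 0.4406 -0.2544  0.105 ]
```

View pics/wrist4.png

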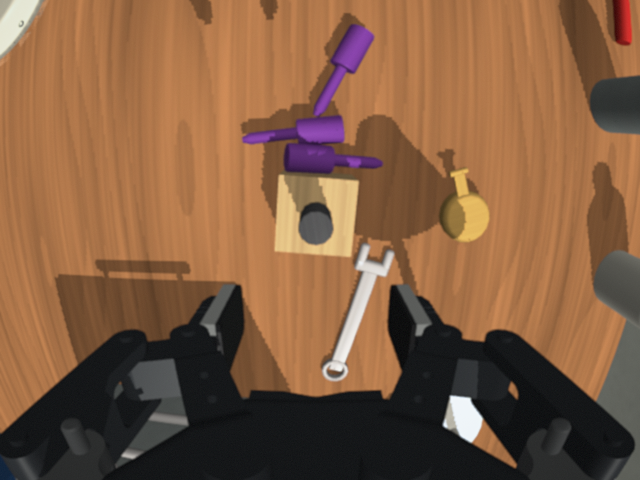

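The steel pin's dark head is in the block at about (316,228). The purple look-alikes have toppled onto the counter on their own, clear of the fingers. Next I'll descend and grip the pin, with the fingers closing along x.

```bash
python3 -m jog '[{"rotation":[0,0,0],"translation":[1,-2,-40],"grip":60},{"rotation":[0,0,0],"translation":[1,-2,-80],"grip":60},{"rotation":[0,0,0],"translation":[1,-2,-115],"grip":60},{"rotation":[0,0,0],"translation":[1,-2,-140],"grip":60},{"rotation":[0,0,0],"translation":[1,-2,-160],"grip":60},{"rotation":[0,0,0],"translation":[1,-2,-169],"grip":60},{"rotation":[0,0,0],"translation":[1,-2,-169],"grip":60},{"rotation":[0,0,0],"translation":[1,-2,-169],"grip":20},{"rotation":[0,0,0],"translation":[1,-2,-169],"grip":20},{"rotation":[0,0,0],"translation":[1,-2,-169],"grip":20},{"rotation":[0,0,0],"translation":[1,-2,-169],"grip":20},{"rotation":[0,0,0],"translation":[1,-2,-169],"grip":20},{"rotation":[0,0,0],"translation":[1,-2,-169],"grip":20},{"rotation":[0,0,0],"translation":[1,-2,-169],"grip":20}]' 50
```

```text
time: 10.5
ee_pos: [0.4573, -0.3297, 0.0729]
tcp_rot: [179.9, 0.1, 90.1]
wrist_force: [0.3, 0.4, 6.0]
opening: 0.0265
grasp_force: 49.0
```

```bash
python3 -m jog '[{"rotation":[0,0,0],"translation":[0,0,10],"grip":20},{"rotation":[0,0,0],"translation":[0,0,25],"grip":20},{"rotation":[0,0,0],"translation":[0,0,45],"grip":20},{"rotation":[0,0,0],"translation":[0,0,70],"grip":20},{"rotation":[0,0,0],"translation":[0,0,100],"grip":20},{"rotation":[0,0,0],"translation":[0,0,120],"grip":20},{"rotation":[0,0,0],"translation":[0,0,120],"grip":20},{"rotation":[0,0,0],"translation":[0,0,120],"grip":20}]'
python3 - <<'E'
from h import *
im,d=imaging.camera("wrist"); im2,d=imaging.camera("scene")
o=readout.get_obs();print(o["ee_pos"],o["opening"])
save("w5",np.hstack([im[120:480,160:480],im2[200:440,100:340].repeat(2,0).repeat(2,1)[:360]]))
E
```

```text
time: 11.3
ee_pos: [0.4568, -0.3293, 0.1916]
tcp_rot: [180.0, 0.0, 90.1]
wrist_force: [-0.2, -0.6, -1.3]
opening: 0.0267
grasp_force: 49.3
[ 0.45633952 -0.32894809  0.19012095] 0.026474106273646415
```

View pics/w5.png

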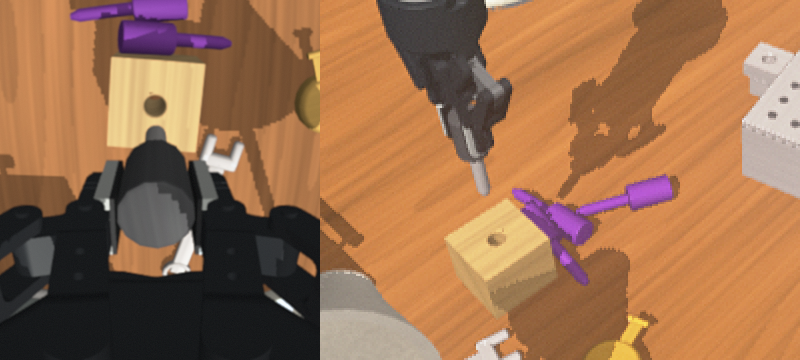

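The pin is held upright and is out of the block. Its head top is centred at about (315,333) in the wrist view, and the empty block hole is at about (314,225). Now I'll carry it over the tongue.

```bash
python3 - <<'E'
from h import *
print(atz("wrist",[315,333],.223)-readout.get_obs()["ee_pos"],atz("wrist",[314.5,225.5],.06))
E
python3 -m jog '[{"rotation":[0,0,0],"translation":[5,40,15],"grip":20},{"rotation":[0,0,0],"translation":[10,80,20],"grip":20},{"rotation":[0,0,0],"translation":[16,125,20],"grip":20},{"rotation":[0,0,0],"translation":[22,170,20],"grip":20},{"rotation":[0,0,0],"translation":[28,215,20],"grip":20},{"rotation":[0,0,0],"translation":[34,260,20],"grip":20},{"rotation":[0,0,0],"translation":[38,300,20],"grip":20},{"rotation":[0,0,0],"translation":[41,330,15],"grip":20},{"rotation":[0,0,0],"translation":[42,343,5],"grip":20},{"rotation":[0,0,0],"translation":[42,349,-5],"grip":20},{"rotation":[0,0,0],"translation":[42,349,-10],"grip":20},{"rotation":[0,0,0],"translation":[42,349,-10],"grip":20},{"rotation":[0,0,0],"translation":[42,349,-10],"grip":20}]'
python3 - <<'E'
from h import *
np.set_printoptions(precision=4,suppress=True)
im,d=imaging.camera("wrist"); im2,d=imaging.camera("scene")
o=readout.get_obs();print(o["ee_pos"],o["opening"])
for r in spotter.mark_of("wrist","tongue_hole")[:2]: print(r,atz("wrist",r["uv"],.083))
for r in spotter.mark_of("scene","tongue_hole")[:2]: print(r,atz("scene",r["uv"],.083))
for r in spotter.mark_of("scene","pin")[:2]: print(r,atz("scene",r["uv"],o["ee_pos"][2]-.067))
save("w6",np.hstack([im[120:480,160:480],im2[180:300,250:410].repeat(3,0).repeat(3,1)]))
E
```

```text
[6.01644689e-05 2.63568486e-03 3.28790488e-02] [ 0.45560024 -0.32762433  0.06      ]
time: 12.7
ee_pos: [0.4986, 0.0187, 0.1813]
tcp_rot: [-180.0, 0.0, 90.0]
wrist_force: [0.0, -0.5, -0.7]
opening: 0.0268
grasp_force: 49.4
[0.4989 0.0189 0.1817] 0.027043620197751028
{'uv': [313.7, 239.6], 'confidence': 0.81} [0.4979 0.018  0.083 ]
{'uv': [326.9, 229.3], 'confidence': 0.87} [0.5031 0.0222 0.083 ]
{'uv': [196.4, 294.1], 'confidence': 0.85} [ 0.464  -0.3033  0.1147]
{'uv': [229.8, 309.1], 'confidence': 0.68} [ 0.5367 -0.2868  0.1147]
```

View pics/w6.png

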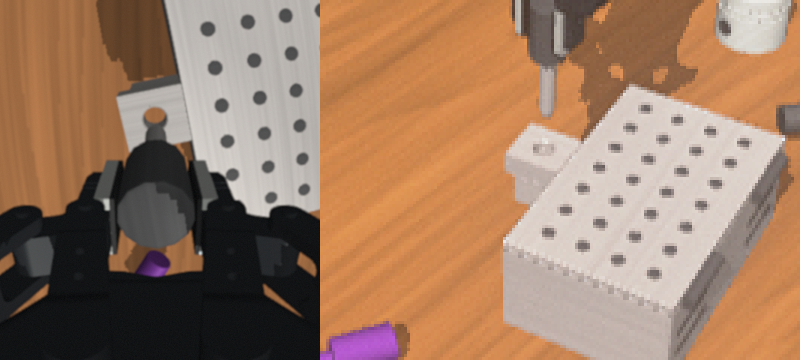

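The pin hangs just above the tongue. I'll compare the tip and hole within each camera so the calibration bias cancels.

```bash
python3 - <<'E'
from h import *
np.set_printoptions(precision=4,suppress=True)
z=readout.get_obs()["ee_pos"][2]-.0675
for c,t,h in(("wrist",[314.5,252],[315,239]),("scene",[325.8,217.2],[324.4,229.6])):
    a,b=atz(c,t,z),atz(c,h,.083); print(c,a,b,"move",(b-a)[:2])
E
python3 -m jog '[{"rotation":[0,0,0],"translation":[1,1,-10],"grip":20},{"rotation":[0,0,0],"translation":[1,1,-20],"grip":20},{"rotation":[0,0,0],"translation":[1,1,-25],"grip":20},{"rotation":[0,0,0],"translation":[1,1,-25],"grip":20},{"rotation":[0,0,0],"translation":[1,1,-25],"grip":20}]'
python3 - <<'E'
from h import *
im,d=imaging.camera("wrist"); im2,d=imaging.camera("scene"); save("w7s",im2); save("w7w",im)
k=lambda a,n:a.repeat(n,0).repeat(n,1)
save("w7",np.hstack([k(im[210:270,280:347],6)[:360,:400],k(im2[200:245,300:350],8)[:360]]))
E
```

```text
wrist [0.4985 0.0193 0.1142] [0.4988 0.0187 0.083 ] move [ 0.0003 -0.0006]
scene [0.498  0.0236 0.1142] [0.4996 0.0178 0.083 ] move [ 0.0016 -0.0058]
time: 13.45
ee_pos: [0.4996, 0.0208, 0.1561]
tcp_rot: [-180.0, 0.0, 90.1]
wrist_force: [0.4, 0.1, -0.7]
opening: 0.0269
grasp_force: 49.4
```

View pics/w7.png

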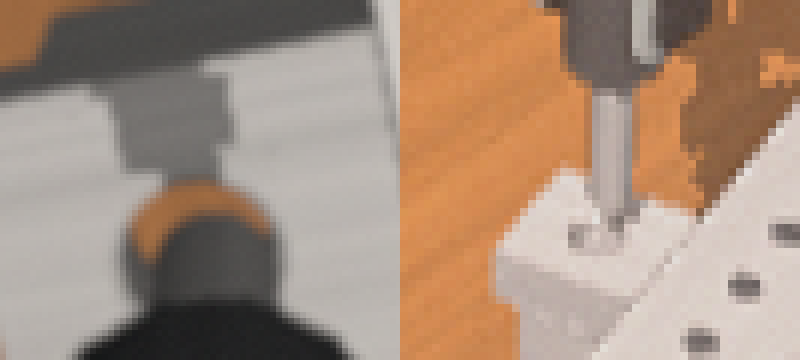

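Both views show the tip about 6 mm above the tongue, slightly to the right of the hole's centre. I'll quantify the offset.

```bash
python3 - <<'E'
from h import *
np.set_printoptions(precision=4,suppress=True)
z=readout.get_obs()["ee_pos"][2]-.0675
for c,t,zt,h in(("wrist",[316.2,256.2],z+.008,[314,252.7]),("scene",[326.6,227.6],z,[324.6,229.6])):
    a,b=atz(c,t,zt),atz(c,h,.083); print(c,a,b,"move",(b-a)[:2])
E
```

```text
wrist [0.5004 0.0208 0.0971] [0.4991 0.0184 0.083 ] move [-0.0013 -0.0024]
scene [0.5034 0.0207 0.0891] [0.4999 0.0181 0.083 ] move [-0.0034 -0.0026]
```

```bash
python3 -m jog '[{"rotation":[0,0,0],"translation":[-2,-2.5,0],"grip":20},{"rotation":[0,0,0],"translation":[-2,-2.5,-3],"grip":20},{"rotation":[0,0,0],"translation":[-2,-2.5,-6],"grip":20},{"rotation":[0,0,0],"translation":[-2,-2.5,-9],"grip":20},{"rotation":[0,0,0],"translation":[-2,-2.5,-12],"grip":20}]'
```

```text
time: 14.05
ee_pos: [0.4976, 0.0183, 0.1439]
tcp_rot: [-180.0, 0.0, 90.1]
wrist_force: [-0.1, 0.7, -0.4]
opening: 0.0265
grasp_force: 49.4
```

Tip at about 0.0765, inside the tongue hole, with no contact force. I'll continue down.

```bash
python3 -m jog '[{"rotation":[0,0,0],"translation":[0,0,-4],"grip":20},{"rotation":[0,0,0],"translation":[0,0,-8],"grip":20},{"rotation":[0,0,0],"translation":[0,0,-12],"grip":20},{"rotation":[0,0,0],"translation":[0,0,-15],"grip":20}]'
```

```text
time: 14.45
ee_pos: [0.4976, 0.0183, 0.1288]
tcp_rot: [-180.0, -0.0, 90.1]
wrist_force: [0.1, -1.3, -0.5]
opening: 0.0268
grasp_force: 49.4
```

```bash
python3 -m jog '[{"rotation":[0,0,0],"translation":[0,0,-6],"grip":20},{"rotation":[0,0,0],"translation":[0,0,-12],"grip":20},{"rotation":[0,0,0],"translation":[0,0,-18],"grip":20},{"rotation":[0,0,0],"translation":[0,0,-24],"grip":20},{"rotation":[0,0,0],"translation":[0,0,-28],"grip":20},{"rotation":[0,0,0],"translation":[0,0,-31],"grip":20},{"rotation":[0,0,0],"translation":[0,0,-32],"grip":20}]'
```

```text
time: 15.15
ee_pos: [0.4976, 0.0183, 0.0969]
tcp_rot: [-180.0, -0.0, 90.1]
wrist_force: [-0.2, -0.5, -1.7]
opening: 0.0267
grasp_force: 49.4
```

```bash
python3 -m jog '[{"rotation":[0,0,0],"translation":[0,0,-1],"grip":20},{"rotation":[0,0,0],"translation":[0,0,-2],"grip":20},{"rotation":[0,0,0],"translation":[0,0,-2],"grip":20}]'
```

```text
time: 15.45
ee_pos: [0.4978, 0.0183, 0.0959]
tcp_rot: [180.0, -0.0, 90.1]
wrist_force: [-1.2, 0.0, 2.4]
opening: 0.0263
grasp_force: 49.8
```

The head has touched down on the tongue. Release and lift.

```bash
python3 -m jog '[{"rotation":[0,0,0],"translation":[0,0,0],"grip":60},{"rotation":[0,0,0],"translation":[0,0,0],"grip":60},{"rotation":[0,0,0],"translation":[0,0,0],"grip":60},{"rotation":[0,0,0],"translation":[0,0,0],"grip":60},{"rotation":[0,0,0],"translation":[0,0,0],"grip":60},{"rotation":[0,0,0],"translation":[0,0,15],"grip":60},{"rotation":[0,0,0],"translation":[0,0,40],"grip":60},{"rotation":[0,0,0],"translation":[0,0,80],"grip":60},{"rotation":[0,0,0],"translation":[0,0,120],"grip":60},{"rotation":[0,0,0],"translation":[0,-40,150],"grip":60},{"rotation":[0,0,0],"translation":[0,-90,160],"grip":60},{"rotation":[0,0,0],"translation":[0,-130,160],"grip":60},{"rotation":[0,0,0],"translation":[0,-130,160],"grip":60},{"rotation":[0,0,0],"translation":[0,-130,160],"grip":60}]'
python3 - <<'E'
from h import *
im2,d=imaging.camera("scene"); print(readout.get_obs()["time"])
for u in([322,212],):
    pass
k=lambda a,n:a.repeat(n,0).repeat(n,1)
im,dt=imaging.camera("top")
save("w8",np.hstack([k(im2[170:320,280:480],2)[:300],k(im[140:290,220:420],2)]))
r=spotter.mark_of("top","tongue_hole"); b=[x for x in spotter.spot_in("top","pin")][:5]
for x in b: print(x,atdepth("top",x["box"][:2],dt))
E
```

```text
time: 16.85
ee_pos: [0.4975, -0.1125, 0.2561]
tcp_rot: [180.0, -0.0, 89.9]
wrist_force: [0.0, -0.4, 0.6]
opening: 0.0601
grasp_force: 0.0
16.9
{'box': [315.8, 244.3, 14.3, 15.4], 'confidence': 0.73} [0.49420972 0.02041115 0.12770466]
```

View pics/w8.png

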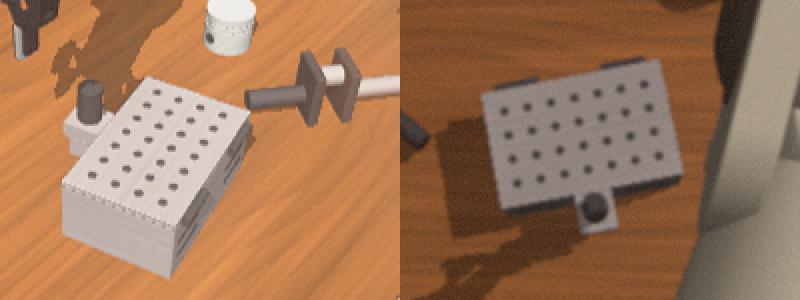

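The lid is flat shut and the pin's head sits on the tongue. Its top measures 0.128 m by depth, which is what full seating gives (83 + 45 mm). The gripper is clear, so I'll hand in.

```bash
python3 -c "
from workcell import bot
print(bot.job_done())"
```

```text
the job is handed in; nothing more can be done
None
```

The lid is shut, the steel pin is seated through the tongue and lug with its head on the tongue, and it is released; I handed the job in after about 17 s of robot time, but during the run the three purple look-alike pins, which were standing, toppled beside the block (cause not seen).

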